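# Snug the coin box in its bench clamp

## Task

A dryer's coin box stands in one of the two bench clamps, ready for a lock change. Turn that clamp's red knob clockwise until the orange pad touches the box, then add an eighth of a turn more and let go. Leave the empty clamp and the other things on the counter as they are.

Things in the scene. Friction and masses are not known exactly. Their poses are not given: they have to be found in the camera images.
- knob_grip (a point): Grip point of the knob to turn, on its vertical axis, 88 mm above the counter. The knob is a red upright bar 60 mm long, 16 mm thick, top 101 mm above the counter, on a black disc (60 mm diameter, top 63 mm above the counter). Frame: z up, x along the bar, y across its thickness; a white line on the bar's top marks its -x half.
- knob (a joint): That knob's angle in rad; grows clockwise seen from above, driving the jaw and pad towards the coin box by 18 mm per rad (14 mm per eighth of a turn). Starts at 0 to 0.35, range 0 to 1.85; the pad meets the box at about 0.6. Needs 0.22 N m to turn, up to 0.4 N m once the pad presses; stays where it is left.
- pad (a joint): How far the orange spring pad is pushed back into its jaw, in m: 0 while free, then 18 mm per rad of knob past touch (14 mm at an eighth of a turn); solid at 24 mm. The spring gives 2 N at first, then 400 N/m more. Pad 66 mm wide, 8 mm thick, top 46 mm above the counter.
- clamp: Blue bench clamp fixed to the counter, holding the coin box. Base plate 100 (x) by 250 (y) by 12 mm, origin at the centre of its underside. Knob axis at y +85 mm; fence (48 mm high) at the -y end, its inner face at y -112 mm. Only the knob and the coin box rise over 55 mm. The empty clamp is of the same make.
- coin_box: Steel coin box, 80 by 60 by 55 mm (x, y, z), about 0.5 kg, brass lock and slot on top, standing loose on the clamp's base plate with its -y face against the fence; its +y face looks at the pad, 4 to 11 mm away at the start. Origin: centre of its underside, 12 mm above the counter.
- spare_pointer (a point): Outer end of the white line on the knob of the other, empty clamp (same make, 28 mm off that knob's axis, 101 mm above the counter). To be left alone.
- detergent: Blue detergent bottle, 68 mm diameter, 170 mm tall, white cap, standing on the far side of the counter; origin: centre of its underside. To be left alone.
- screwdriver: Screwdriver with a yellow handle, 200 mm long, lying on the far side of the counter, between bottle and tray; origin: centre of its underside, x towards its tip. To be left alone.
- lock_tray: Grey open tray 100 by 130 by 30 mm with brass spare locks, on the far side of the counter; origin: centre of its underside. To be left alone.
Not all that is in view belongs to the job. What is meant by the coin_box is not black or purple, and is the larger of those in its own colour.

How it is judged:
On the way:
1. the pad touches the coin box (value of joint pad above 0.001 m), for 0.05 s.
At the end, for the whole second after the job is handed in: The coin box still stands at the fence (within 12 mm of its start, upright within 8 degrees, at rest), held by the pad, which is pushed back 9 to 19.2 mm: the knob was left an eighth of a turn (45 degrees, give or take 15) past first touch (value of joint pad between 0.009 and 0.0192 m and distance of coin_box from where it was at the start of the episode below 0.012 m and angle between coin_box's own z axis and vertical below 0.15 rad and linear speed of coin_box below 0.02 m/s).
It fails at once if the empty clamp's knob is turned (its line's end moved by more than 10 mm) (distance of spare_pointer from where it was at the start of the episode above 0.01 m).
It fails at once if the detergent bottle is moved by more than 20 mm (distance of detergent from where it was at the start of the episode above 0.02 m).
It fails at once if the screwdriver is moved by more than 20 mm (distance of screwdriver from where it was at the start of the episode above 0.02 m).
It fails at once if the lock tray is moved by more than 20 mm (distance of lock_tray from where it was at the start of the episode above 0.02 m).
It also fails if it takes over 32 s, if anything falls off the work surface, if the arm or the gripper's body presses on something with over 40 N, if the wrist force passes 120 N, or if a joint passes its speed limit or range.

## Robot

A 6-joint arm with a two-finger parallel gripper is mounted at the origin on the work surface. World frame = base frame: x ahead of the robot, y to its left, z up, the work surface at z = 0. Lengths are in m, angles in rad, forces in N, time in s.
With the tool pointing down it reaches from about 0.275 to 0.85 m from the base axis. Payload 19 kg.
Tool frame: the origin (TCP) lies midway between the tips of the shut fingers; the grasp point (between the pads) lies 19 mm behind it; z points along the fingers, y is the line along which they close (so a half turn about z gives the same grasp; the last joint's range is limited). The gripper opens to 85 mm and grips with 20 to 120 N. Pads are 22 mm wide; open, the fingers measure 114 mm over their backs; the gripper's body (76 mm by 85 mm) begins 54 mm behind the grasp point. The pads swing forward as they close: fully open they stand 13 mm farther back than shut.
Start: joints at [1.056, 0.15, 1.437, -0, 1.554, -0.134], TCP at [0.214, 0.534, 0.231] pointing down, gripper open.
Joint ranges: [-2.8, 2.8], [-0.68, 2.1], [0.12, 2.68], [-1.39, 4.53], [0.16, 2.79], [-2.81, 2.81]. Speed limits (rad/s): [1.89, 1.89, 2.22, 3.01, 3.01, 3.01].

## Interface

Orientations are given as a unit quaternion [x, y, z, w].
In Python, from bench import arm, camera, camera_model gives the robot as it stands.
- The arm moves only by the tool jog_arm, called after ">>>" in YAML: its name, and indented under it one key for each argument. Schema: {"type":"object","properties":{"rows":{"type":"array","items":{"type":"array","items":{"type":"number"},"minItems":6,"maxItems":6},"minItems":1,"maxItems":12},"aperture":{"type":"number"},"force":{"type":"number"},"only":{"type":"string"},"quiet":{"type":"boolean"},"lines":{"type":"string"}},"required":["rows"],"additionalProperties":false}. rows is a list of rows, 1 to 12 of them, each of 6 numbers: dx, dy, dz in shares of 0.6 m (1.0 is 0.6 m), then a rotation vector rx, ry, rz in normalised numbers (1 is 2 rad); each row shifts and turns the commanded pose from where the row before left it, along the tool's axes as they then stand; what a row does not reach is not made up. A row lasts 1/12 s, in which the tool goes at most 0.0417 m and 0.125 rad, less where a joint would pass 70% of its speed; a pose out of reach is approached as far as the arm can. aperture is the opening from 0.0 (shut) to 1.0 (fully open), set as the call begins (left out keeps the last). The fingers move at their own pace and stop on an object; force is the grip in N (left out, the last holds). Time passes only in rows, so rows that do not move let the fingers close. The tool returns the time, the measured TCP pose, the force, the opening and the grip force at its end. only (a regular expression) keeps the lines of the reply that match it, lines (a string "A,B") keeps lines A to B, and quiet returns only ok. Shift and turn numbers lie between -1 and 1, and a call with a number outside is refused. Input that does not fit is refused with a message, and nothing moves.
- arm.sense(): the state, without advancing time (a new reading comes with each control period).
- camera(name): name is "scene" or "top" or "wrist"; returns (picture, depth): 480x640x3 uint8, blue, green, red; 480x640 float32, m along the optical axis (not along the pixel's ray), 0 where there is no reading.
- camera_model(name): a dict with "fovy" (degrees; the focal length in pixels is half the picture's height over the tangent of half this angle, whatever the lens; pixels are square), "cx", "cy" (the principal point, pixels), "k1" (the pictures are not rectified: a ray, as slopes to the right and down, at radius r is drawn at 1 + k1 r^2 times it, then the intrinsics apply), "cam_to_world" (4x4, takes a point from camera to world coordinates). Camera axes: x right, y up, looking along -z (the intrinsics and any distortion apply to the point x, -y, -z); pixel columns grow to the right and rows downward; lengths in m; the calibration is good to about 2 mm. A picture is of the moment at which its call begins: read the wrist's pose just before it. camera_model takes no time and is no camera call; for the wrist camera it gives the pose at the moment of the call.
- arm.close_job(): hands the job in; it is judged then, once.
The state is a dict: "time": time; "qpos": joint angles; "joint_velocities": joint speeds; "effort": joint torques, N m; "tcp_pos": TCP position; "tool_rot": TCP orientation; "wrist_force": force on the tool from outside, world axes, zero at the start; "ft_torque": the same for the moment, N m; "finger_gap": opening from 0.0 (shut) to 1.0 (fully open); "grip_force": force on a finger pad.
Only numpy, scipy, OpenCV 4.12 (cv2) and the standard library are available. Lean on these libraries where they do the work, as an engineer would, in place of code of your own. Each camera call takes 0.05 s, during which the arm holds its last target. There are 200 camera calls.

## Working session

There is one attempt and no reset: what is moved stays moved. The work goes in short steps, Python scripts to look and compute and a tool call to move; the robot and the scene stay as the last step left them, time stands still between calls to the robot, and variables do not carry over. Pictures are saved under pics/ and viewed, at most 10 in all, crops included, and the job is handed in when it is done.

```bash
mkdir -p pics
```

Create h.py:
```python
import numpy as np, cv2
from bench import arm,camera,camera_model
def world(m,u,v,z=None,d=None):
    f=240/np.tan(np.radians(m["fovy"])/2)
    K=np.array([[f,0,m["cx"]],[0,f,m["cy"]],[0,0,1.]])
    p=cv2.undistortPoints(np.array([[[u,v]]],float),K,np.array([m["k1"],0,0,0,0.]))[0,0]
    T=np.array(m["cam_to_world"]); r=T[:3,:3]@np.array([p[0],-p[1],-1]); o=T[:3,3]
    t=d if d is not None else (z-o[2])/r[2]
    return o+t*r
```

Run:
```python
from h import *
for n in("scene","top"):
    p,d=camera(n); cv2.imwrite(f"pics/{n}0.png",p); np.save(f"pics/{n}0.npy",d)
    print(n,camera_model(n))
print(arm.sense())
```

```text
scene {'fovy': 47.40038272428462, 'cx': 321.104414701301, 'cy': 239.38242645809498, 'k1': -0.15249871590373507, 'cam_to_world': array([[ 0.30832976, -0.65676716,  0.68817851,  1.21537602],
       [ 0.95123624,  0.21976449, -0.21645596, -0.18017636],
       [-0.00907603,  0.72136016,  0.69250065,  0.70103287],
       [ 0.        ,  0.        ,  0.        ,  1.        ]])}
top {'fovy': 56.56659046443396, 'cx': 313.9653041417469, 'cy': 234.76958959204964, 'k1': -0.07500087989024821, 'cam_to_world': array([[-1.31285166e-02,  9.87042167e-01, -1.59923113e-01,
         4.45793522e-01],
       [-9.99901724e-01, -1.21727535e-02,  6.95462608e-03,
        -7.54038693e-04],
       [ 4.91780457e-03,  1.59998701e-01,  9.87104975e-01,
         8.81189881e-01],
       [ 0.00000000e+00,  0.00000000e+00,  0.00000000e+00,
         1.00000000e+00]])}
{'time': 0.1, 'qpos': array([ 1.05599662e+00,  1.50918085e-01,  1.43792565e+00, -3.41718137e-07,
        1.55378359e+00, -1.34027711e-01]), 'joint_velocities': array([ 0.00052584, -0.00051314, -0.00203232, -0.00096114, -0.0009464 ,
       -0.00037898]), 'effort': array([ 4.52690656e-03, -7.14374113e+01, -5.71794641e+01, -1.12358593e-04,
        7.07838015e-03, -6.73175282e-05]), 'tcp_pos': array([0.21362265, 0.5336236 , 0.2307666 ]), 'tool_rot': array([ 1.89237904e-01,  9.81931132e-01, -4.90406280e-04, -1.64740961e-04]), 'wrist_force': array([ 0.22549006,  0.05367886, -0.12002215]), 'ft_torque': array([-0.0336993 , -0.01513862, -0.00257379]), 'grip_force': 0.0, 'finger_gap': 1.000592279190236}
```

View pics/top0.png

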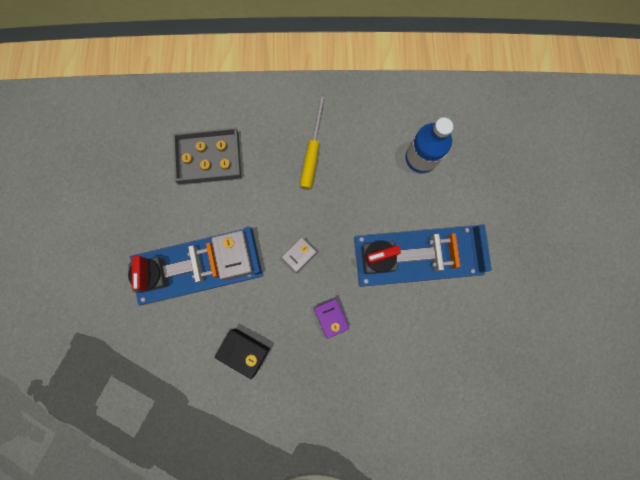

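View pics/scene0.png

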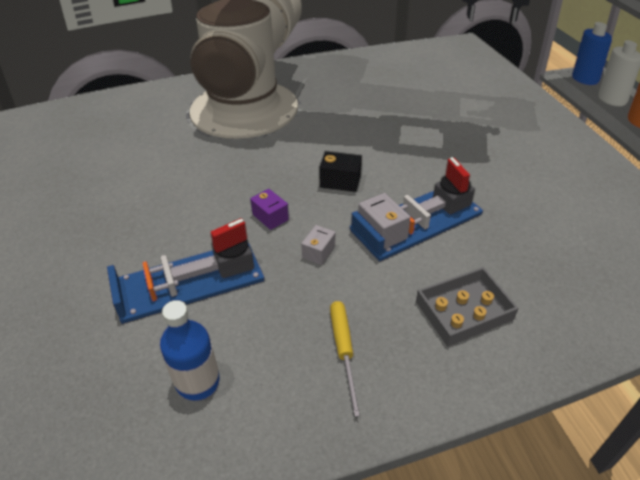

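Top view: candidates for the coin box are large grey (232,255) in the left clamp, small grey (299,255), black (243,352) and purple (332,318). I choose the larger grey one, in the left clamp, with its knob at about (140,273). The right clamp, knob (383,255), is empty. Next is a close crop to check this.

Run:
```python
from h import *
p=cv2.imread("pics/top0.png"); c=p[215:315,115:275]
cv2.imwrite("pics/crop1.png",cv2.resize(c,None,fx=5,fy=5,interpolation=cv2.INTER_CUBIC))
m=camera_model("top"); d=np.load("pics/top0.npy")
# knob red top pts by depth
hsv=cv2.cvtColor(p,cv2.COLOR_BGR2HSV)
pts=[]
for v in range(240,310):
  for u in range(115,175):
    if d[v,u]>0:
      w=world(m,u,v,d=d[v,u])
      if .093<w[2]<.108: pts.append(np.r_[w,u,v,*p[v,u]])
P=np.array(pts); print(len(P),P.mean(0).round(4))
r=cv2.minAreaRect((P[:,:2]*1000).astype(np.float32)); print("rect",r, cv2.boxPoints(r).round(1).tolist())
w=P[(P[:,5:].min(1)>140)]; print("white",len(w),w.mean(0).round(4) if len(w) else 0)
# base plate corners guess at z=.012
```

```text
343 [5.086000e-01 3.083000e-01 1.004000e-01 1.365510e+02 2.725102e+02
 5.587760e+01 5.821280e+01 1.537434e+02]
rect ((508.9421081542969, 308.9549560546875), (59.40603256225586, 16.583341598510742), 2.716750144958496) [[478.8999938964844, 315.79998779296875], [479.70001220703125, 299.29998779296875], [539.0, 302.1000061035156], [538.2000122070312, 318.6000061035156]]
white 42 [4.944000e-01 3.098000e-01 1.021000e-01 1.350000e+02 2.805000e+02
 1.994286e+02 1.946667e+02 1.963095e+02]
```

View pics/crop1.png

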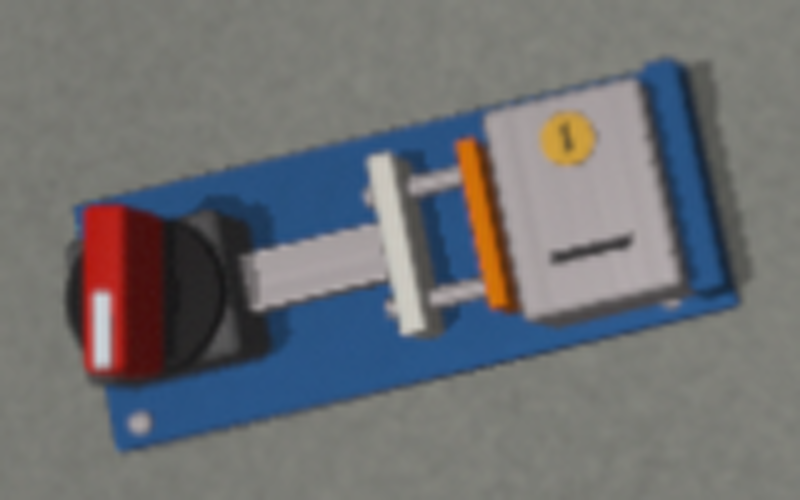

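The crop confirms it: a grey box with lock and slot sits in the left clamp. The red bar has its white line toward the robot, and its top is at z≈0.100 with a size of 59×16.6 mm, which matches the description. Grip point is (0.509, 0.309) with bar yaw ≈2.7°. Moving above it.

Careful with the scale: shifts go in shares of 0.6 m and turns go in shares of 2 rad. That gives: -0.03 m / 0.6 = -0.05, -0.0083 m / 0.6 = -0.0138.

>>> jog_arm:
  rows:
    - [-0.05, -0.0138, 0, 0, 0, 0]
    - [-0.05, -0.0138, 0, 0, 0, 0]
    - [-0.05, -0.0138, 0, 0, 0, 0]
    - [-0.05, -0.0138, 0, 0, 0, 0]
    - [-0.05, -0.0138, 0, 0, 0, 0]
    - [-0.05, -0.0138, 0, 0, 0, 0]
    - [-0.05, -0.0138, 0, 0, 0, 0]
    - [-0.05, -0.0138, 0, 0, 0, 0]
    - [-0.05, -0.0138, 0, 0, 0, 0]
    - [-0.05, -0.0138, 0, 0, 0, 0]
    - [-0.05, -0.0138, 0, 0, 0, 0]
    - [-0.045, -0.0133, 0, 0, 0, 0]
  aperture: 1.0

```text
time: 1.1
tcp_pos: [0.5095, 0.3075, 0.2309]
tool_rot: [0.189, 0.982, -0.0, -0.0]
wrist_force: [-0.4, 0.4, 1.4]
finger_gap: 1.003
grip_force: 0.0
```

>>> jog_arm:
  rows:
    - [0, 0, 0.0167, 0, 0, -0.0535]
    - [0, 0, 0.0167, 0, 0, -0.0535]
    - [0, 0, 0.0167, 0, 0, -0.0535]
    - [0, 0, 0.0167, 0, 0, -0.0535]
    - [0, 0, 0, 0, 0, 0]
    - [0, 0, 0, 0, 0, 0]

```text
time: 1.6
tcp_pos: [0.508, 0.3088, 0.1909]
tool_rot: [-0.022, 1.0, -0.0, -0.001]
wrist_force: [-0.3, 0.8, 0.2]
finger_gap: 0.999
grip_force: 0.0
```

Run:
```python
from h import *
m=camera_model("wrist"); p,d=camera("wrist"); cv2.imwrite("pics/w1.png",p)
s=arm.sense(); print(s["tcp_pos"],s["tool_rot"],s["qpos"])
pts=[]
for v in range(480):
  for u in range(640):
    if d[v,u]>0 and d[v,u]<.5:
      b,g,r=map(int,p[v,u])
      if r>90 and (r>2*g and r>2*b or min(b,g,r)>150):
        w=world(m,u,v,d=d[v,u])
        if .094<w[2]<.108 and np.hypot(w[0]-.509,w[1]-.309)<.05: pts.append(np.r_[w,u,v])
P=np.array(pts); print(len(P),P.mean(0).round(4))
r=cv2.minAreaRect((P[:,:2]*1000).astype(np.float32)); print(r)
```

```text
[0.50824251 0.30894962 0.19156751] [-2.16479215e-02  9.99765651e-01 -7.80712682e-05 -6.67563304e-05] [ 4.16757534e-01  2.07572312e-01  1.45071756e+00 -9.30770161e-05
  1.48348610e+00 -1.19732989e+00]
1824 [5.062000e-01 3.113000e-01 1.007000e-01 3.231135e+02 2.420620e+02]
((507.4864501953125, 311.1995849609375), (59.05276870727539, 15.565451622009277), 3.1548688411712646)
```

View pics/w1.png

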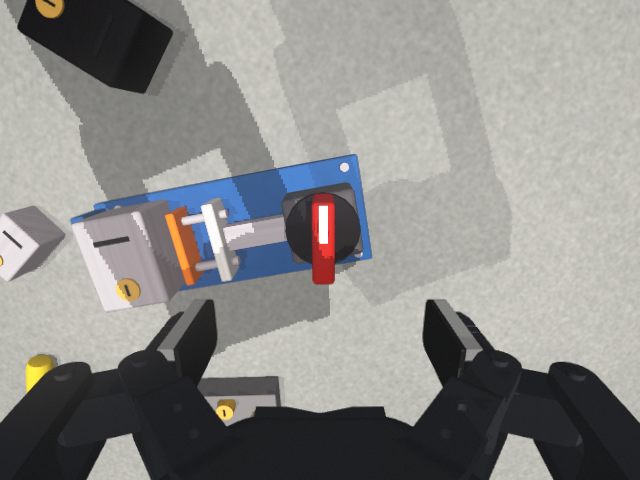

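Wrist view: the bar is centred at (323,240), giving (0.5075, 0.311) and yaw 3.1°, which agrees with the top camera within 2 mm. The fingers are clear on both sides of it. Descending and gripping.

Converted, 0.024 m / 0.6 = 0.04, 0.0015 m / 0.6 = 0.0025.

>>> jog_arm:
  rows:
    - [0, 0.0025, 0.04, 0, 0, 0]
    - [0, 0, 0.04, 0, 0, 0]
    - [0, 0, 0.04, 0, 0, 0]
    - [0, 0, 0.04, 0, 0, 0]
    - [0, 0, 0.0383, 0, 0, 0]
    - [0, 0, 0, 0, 0, 0]
    - [0, 0, 0, 0, 0, 0]

```text
time: 2.23
tcp_pos: [0.5081, 0.3104, 0.0726]
tool_rot: [-0.023, 1.0, -0.0, -0.0]
wrist_force: [-0.0, 0.6, 1.7]
finger_gap: 1.005
grip_force: 0.0
```

>>> jog_arm:
  rows:
    - [0, 0, 0, 0, 0, 0]
    - [0, 0, 0, 0, 0, 0]
    - [0, 0, 0, 0, 0, 0]
    - [0, 0, 0, 0, 0, 0]
    - [0, 0, 0, 0, 0, 0]
    - [0, 0, 0, 0, 0, 0]
    - [0, 0, 0, 0, 0, 0]
    - [0, 0, 0, 0, 0, 0]
    - [0, 0, 0, 0, 0, 0]
    - [0, 0, 0, 0, 0, 0]
  aperture: 0.0
  force: 80

```text
time: 3.07
tcp_pos: [0.5083, 0.311, 0.073]
tool_rot: [-0.024, 1.0, 0.001, 0.0]
wrist_force: [-1.4, 4.4, 5.8]
finger_gap: 0.175
grip_force: 78.7
```

Create meas.py:
```python
# jaw/pad/box measure in top view, along an approximate clamp frame (yaw from base-plate), relative numbers
from h import *
import sys
p,d=camera("top"); m=camera_model("top"); cv2.imwrite(f"pics/{sys.argv[1]}.png",cv2.resize(p[215:315,115:275],None,fx=5,fy=5,interpolation=cv2.INTER_CUBIC))
hsv=cv2.cvtColor(p,cv2.COLOR_BGR2HSV)
roi=np.zeros(p.shape[:2],bool); roi[235:290,180:225]=1
om=roi&(hsv[...,0]>5)&(hsv[...,0]<20)&(hsv[...,1]>170)&(hsv[...,2]>110)
bm=(hsv[...,0]>100)&(hsv[...,0]<115)&(hsv[...,1]>140); bm[:,:120]=0;bm[:,275:]=0;bm[:210]=0;bm[320:]=0
B=np.array([world(m,u,v,z=.012)[:2] for v,u in np.argwhere(bm)])
r=cv2.minAreaRect((B*1000).astype(np.float32)); print("plate",r)
O=np.array([world(m,u,v,z=.046)[:2] for v,u in np.argwhere(om)])
ro=cv2.minAreaRect((O*1000).astype(np.float32)); print("pad",len(O),ro)
s=arm.sense(); print(s["time"],s["tcp_pos"],s["tool_rot"],s["wrist_force"],s["ft_torque"])
```

```bash
python3 meas.py m1
```

```text
plate ((528.0619506835938, 227.74652099609375), (99.36727142333984, 246.96160888671875), 13.080794334411621)
pad 125 ((537.209716796875, 187.99240112304688), (63.39456558227539, 7.026363372802734), 12.541149139404297)
3.1167 [0.50826703 0.31100967 0.07297258] [-2.36916385e-02  9.99719104e-01  5.30355647e-04  3.71571945e-04] [-2.04550109  3.94398947  6.49161027] [0.56696067 0.38037607 0.16959109]
```

Gripped: gap 0.175 ≈ 15 mm against the 16 mm bar, small side force. The fitted clamp frame puts the knob axis at (0.509, 0.3105) and theta0≈0.18. The pad-box gap is ≈7 mm (≈0.4 rad), so the total turn is ≈1.18 rad clockwise, which is +rz.

Converted, 0.07 rad / 2 = 0.035.

>>> jog_arm:
  rows:
    - [0, 0, 0, 0, 0, 0.035]
    - [0, 0, 0, 0, 0, 0.035]
    - [0, 0, 0, 0, 0, 0.035]
    - [0, 0, 0, 0, 0, 0.035]
    - [0, 0, 0, 0, 0, 0.035]
    - [0, 0, 0, 0, 0, 0.035]

```text
time: 3.62
tcp_pos: [0.5083, 0.3113, 0.073]
tool_rot: [0.187, 0.982, 0.001, 0.0]
wrist_force: [-0.7, 8.5, 5.0]
finger_gap: 0.177
grip_force: 78.6
```

>>> jog_arm:
  rows:
    - [0, 0, 0, 0, 0, 0.035]
    - [0, 0, 0, 0, 0, 0.035]
    - [0, 0, 0, 0, 0, 0.035]
    - [0, 0, 0, 0, 0, 0.035]
    - [0, 0, 0, 0, 0, 0.035]
    - [0, 0, 0, 0, 0, 0.035]
    - [0, 0, 0, 0, 0, 0.035]
    - [0, 0, 0, 0, 0, 0]
    - [0, 0, 0, 0, 0, 0]

```text
time: 4.37
tcp_pos: [0.5085, 0.3117, 0.073]
tool_rot: [0.418, 0.908, 0.001, 0.0]
wrist_force: [1.2, 11.6, 2.0]
finger_gap: 0.17
grip_force: 78.3
```

```bash
python3 meas.py m2
```

```text
plate ((528.240478515625, 226.97811889648438), (99.36727142333984, 245.38388061523438), 13.080794334411621)
pad 43 ((538.2498779296875, 182.5419158935547), (60.2368278503418, 2.5814754962921143), 12.4607515335083)
4.4167 [0.50852746 0.31176575 0.07300701] [4.18140085e-01 9.08381368e-01 1.46361575e-03 1.31437487e-04] [ 2.18289323 11.73008308  2.7555408 ] [ 1.80477138 -0.03927887 -0.09412903]
```

View pics/m2.png

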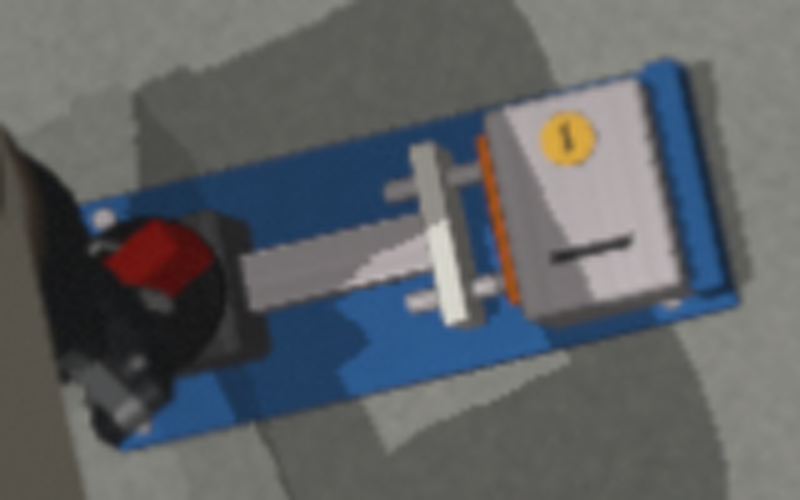

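The pad is now against the box, with the jaw closing on it (jaw–pad gap shrunk by about 7 mm). The tool has turned 0.91 rad, and the box hasn't moved. I'll add 0.26 rad.

Converted, 0.065 rad / 2 = 0.0325.

>>> jog_arm:
  rows:
    - [0, 0, 0, 0, 0, 0.0325]
    - [0, 0, 0, 0, 0, 0.0325]
    - [0, 0, 0, 0, 0, 0.0325]
    - [0, 0, 0, 0, 0, 0.0325]
    - [0, 0, 0, 0, 0, 0]
    - [0, 0, 0, 0, 0, 0]
    - [0, 0, 0, 0, 0, 0]

```text
time: 5.0
tcp_pos: [0.5087, 0.3119, 0.073]
tool_rot: [0.532, 0.847, 0.002, 0.0]
wrist_force: [3.4, 13.3, 1.9]
finger_gap: 0.167
grip_force: 78.1
```

>>> jog_arm:
  rows:
    - [0, 0, 0, 0, 0, 0]
    - [0, 0, 0, 0, 0, 0]
    - [0, 0, 0, 0, 0, 0]
    - [0, 0, 0, 0, 0, 0]
    - [0, 0, 0, 0, 0, 0]
    - [0, 0, 0, 0, 0, 0]
    - [0, 0, 0, 0, 0, 0]
    - [0, 0, 0, 0, 0, 0]
    - [0, 0, 0, 0, 0, 0]
    - [0, 0, 0, 0, 0, 0]
  aperture: 1.0

```text
time: 5.83
tcp_pos: [0.5082, 0.3104, 0.0723]
tool_rot: [0.532, 0.847, -0.0, 0.0]
wrist_force: [0.4, 0.1, 0.4]
finger_gap: 0.997
grip_force: 0.0
```

>>> jog_arm:
  rows:
    - [0, 0, -0.0333, 0, 0, 0]
    - [0, 0, -0.05, 0, 0, 0]
    - [0, 0, -0.0667, 0, 0, 0]
    - [0, 0, -0.05, 0, 0, 0]
    - [0, 0, 0, 0, 0, 0]
    - [0, 0, 0, 0, 0, 0]

```text
time: 6.33
tcp_pos: [0.5087, 0.3107, 0.1941]
tool_rot: [0.532, 0.847, 0.001, 0.001]
wrist_force: [-0.4, 0.6, -0.4]
finger_gap: 0.998
grip_force: 0.0
```

```bash
python3 meas.py m3
```

Run:
```python
from h import *
m=camera_model("wrist"); p,d=camera("wrist"); cv2.imwrite("pics/w3.png",p)
pts=[]
for v in range(480):
  for u in range(640):
    b,g,r=map(int,p[v,u])
    if 0<d[v,u]<.5 and r>90 and (r>2*g and r>2*b or min(b,g,r)>150):
        w=world(m,u,v,d=d[v,u])
        if .094<w[2]<.108 and np.hypot(w[0]-.508,w[1]-.31)<.05: pts.append(w)
P=np.array(pts); print(len(P),cv2.minAreaRect((P[:,:2]*1000).astype(np.float32)))
```

```text
plate ((528.110107421875, 227.75770568847656), (99.26839447021484, 246.96160888671875), 13.080794334411621)
pad 51 ((538.2929077148438, 182.34762573242188), (60.23674774169922, 2.9704976081848145), 12.472097396850586)
6.3833 [0.50817532 0.31041282 0.19234955] [5.32382156e-01 8.46504092e-01 1.82115038e-04 1.68587174e-04] [-1.32975351  0.31036609  0.05241046] [-0.04288269 -0.04835007 -0.03615264]
1812 ((507.6413269042969, 311.625732421875), (15.407132148742676, 58.96394348144531), 26.2728271484375)
```

View pics/w3.png

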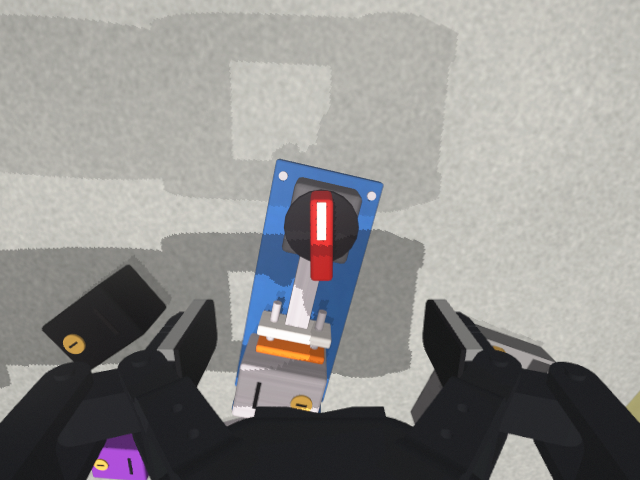

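View pics/m3.png

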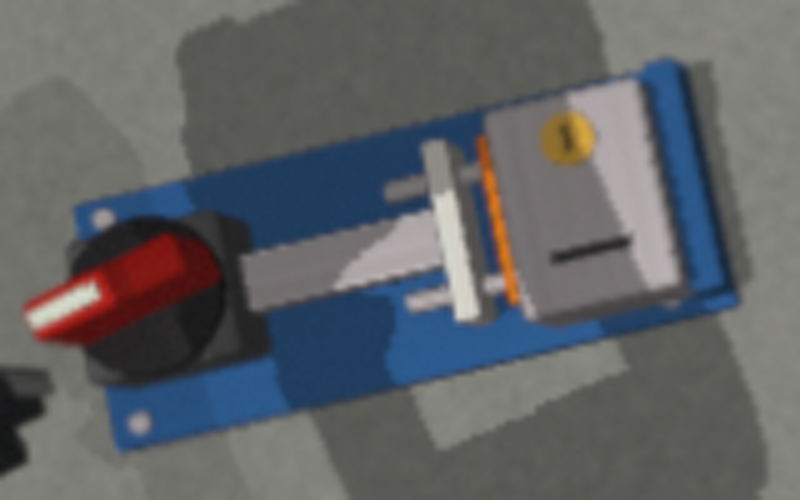

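The bar turned 66.8° (1.17 rad, 21 mm of jaw travel). The pad's back edge moved about 4 px (≈7.5 mm) before contact, and the jaw–pad gap shrank about 7 px (≈13.4 mm), so both estimates put the pad ≈13.5 mm in. The box edges (485–685 in the crop) haven't moved, and the gripper is clear.

```bash
python3 -c "
from bench import arm
print(arm.close_job())"
```

```text
the job is handed in; nothing more can be done
None
```

I turned the occupied clamp's knob 67° clockwise, leaving it about 43° past first touch with the pad pressed in about 13.5 mm (by the camera), then let go; the coin box stayed at the fence, I touched nothing else, and the job is handed in (no verdict was shown).

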